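Set the bench dust port to half open and clamp it

TASK

Throttle the dust port on the bench to half open for hand sanding, pushing with the closed fingertips and never pinching or lifting anything. Push the ball-ended clamp handle anticlockwise (seen from above) as far as it goes to free the ring, push the peg of the ring's lever round until its pointer stands on the long mark in the middle of the scale, then push the clamp handle clockwise back to its stop so that the ring is held on that mark. Leave everything else on the bench where it is.

Things in the scene. Friction and masses are not known exactly. Their poses are not given: they have to be found in the camera images.
- port_axis (a point): Centre of the dust port, an iris damper fixed flat on the worktop: grey drum 208 mm across on a flange 244 mm across; inside it nine steel leaves that the ring opens and shuts. The point lies on the vertical axis of the ring, level with the ring's upper face, 48 mm above the worktop; z up, x and y turn with the port (the port stands at any yaw up to about 17 degrees either way)
- rack_corner (a point): Lower front left corner of the wooden sheet rack that hangs on the wall behind and to the right of the port (never moves): the rack reaches from here 0.24 m to the right, 0.2 m back and 0.34 m up. Bring the arm in along the front edge of the bench, clear of it
- port_ring (a joint): Angle of the iris ring and its lever about port_axis, rad: 0 = pointer on the closed end of the scale (first mark, a full dot beyond it), 1.309 = fully open (last mark, a small circle beyond it), growing anticlockwise seen from above. Seven marks 12.5 degrees apart; the fourth, at 0.654, is the long half-open mark. Starts in the closed third. Stiff turn (about 2 N at the peg) that stays where it is left; while the clamp is tight it does not turn
- lever_peg (a point): Upright black peg on the ring's steel lever, the place to push: 12 mm across (14 mm at its head), standing from 54 to 90 mm above the worktop, 105 mm out from port_axis. The point is on its axis, 72 mm above the worktop; it moves with the ring
- pointer_tip (a point): Sharp outer end of the lever, its pointer, 122 mm out from port_axis and 49 mm above the worktop
- half_mark (a point): Inner end of the long half-open mark, 124 mm out from port_axis, on the bare metal scale plate (upper face 44 mm above the worktop, reaching 151 mm out). The mark is 22 mm long and 3 mm wide, the six other marks 9 mm and 2 mm
- clamp_handle (a joint): Angle of the clamp handle about clamp_pivot, rad: 0 = tight, against its stop (at the start it is within 0.05 of that), 1.309 = fully slack, growing anticlockwise seen from above. The dog grips the ring below about 0.45. About 2 to 4 N at the ball; stays where it is left
- clamp_pivot (a point): Vertical axis of the clamp handle, at the rim of the port, 112 mm from port_axis, the point 67 mm above the worktop. The hub is 25 mm across, its top 79 mm above the worktop; a steel dog reaches from it over the ring's edge, top 57 mm
- clamp_ball (a point): Centre of the black ball, 19 mm across, at the end of the clamp handle, 66 mm from clamp_pivot, 81 mm above the worktop: the place to push. The handle is a bar 11 mm thick; nothing stands under the ball higher than 30 mm
- sanding_block: Green sanding block, loose, 64 x 100 x 30 mm, left in front of the port; origin at the centre of its underside. Leave it
- white_box: Small white carton, loose, 41 x 62 x 26 mm, left of the port; origin at the centre of its underside. Leave it
- marker: Felt marker, lying loose, 130 x 18 x 18 mm, right in front of the port; origin at its underside. Leave it
- filler_tin: Flat round tin of filler, loose, 126 mm across, 49 mm high, right of the port; origin at the centre of its underside. Leave it
- dust_brush: Bench brush, lying loose, 46 x 184 x 16 mm, far right; origin at its underside. Leave it
- dropper_bottle: Slim bottle with a screw cap, standing loose, 28 mm across, 99 mm high, behind the port; origin at the centre of its underside. Leave it
- tape_measure: Yellow and black tape measure, standing loose, 50 x 92 x 68 mm, right in front; origin at its underside. Leave it
- offcut: Pine offcut, lying loose, 66 x 150 x 22 mm, far left; origin at its underside. Leave it

How it is judged:
On the way, in this order (a step that is already met when the one before it is completed fails the run):
1. the clamp handle is pushed anticlockwise to slack (beyond 1.0 rad) while the ring still stands where it was found (value of joint clamp_handle above 1 rad and distance of pointer_tip from where it was at the start of the episode below 0.012 m), for 0.1 s.
2. with the clamp slack, the pointer is brought to the long half-open mark (within 0.06 rad) (value of joint clamp_handle above 0.8 rad and value of joint port_ring between 0.594 and 0.714 rad), for 0.3 s.
3. the clamp handle is pushed clockwise to tight with the pointer still on the mark (value of joint clamp_handle below 0.15 rad and value of joint port_ring between 0.594 and 0.714 rad), for 0.2 s.
At the end, for the whole second after the job is handed in: The ring's pointer stands on the long half-open mark within 0.06 rad (about 7 mm at the pointer tip), the clamp handle is tight (within 0.15 rad of its clockwise stop), and both are at rest (all of step 3 and velocity of joint port_ring between -0.02 and 0.02 rad/s and velocity of joint clamp_handle between -0.02 and 0.02 rad/s); the robot touches nothing.
It fails at once if the lever's peg is taken between the fingers (horizontal distance between the grasp point and lever_peg below 0.008 m and height (world z) of the grasp point below 0.098 m).
It fails at once if the clamp handle's ball is taken between the fingers (horizontal distance between the grasp point and clamp_ball below 0.008 m and height (world z) of the grasp point below 0.098 m).
It fails at once if a bystander is moved by more than 25 mm or lifted (distance of any of sanding_block, white_box, marker, filler_tin, dust_brush, dropper_bottle, tape_measure, offcut from where it was at the start of the episode above 0.025 m).
It also fails if it takes over 67 s, if anything falls off the work surface, if the arm or the gripper's body presses on something with over 40 N, if the wrist force passes 120 N, or if a joint passes its speed limit or range.

ROBOT

A 6-joint arm with a two-finger parallel gripper is mounted at the origin on a cart in front of the work surface, level with it; the furniture and walls round the work are solid. World frame = base frame: x ahead of the robot, y to its left, z up, the work surface at z = 0. Lengths are in m, angles in rad, forces in N, time in s.
With the tool pointing down it reaches from about 0.275 to 0.775 m from the base axis. Payload 14.6 kg.
Tool frame: the origin (TCP) lies midway between the tips of the shut fingers; the grasp point (between the pads) lies tcp_to_grasp behind it (tcp_to_grasp is the distance from the TCP to the grasp point, in m); z points along the fingers, y is the line along which they close (so a half turn about z gives the same grasp; the last joint's range is limited). The gripper opens to 85 mm and grips with 20 to 120 N. Pads are 22 mm wide; open, the fingers measure 114 mm over their backs; the gripper's body (76 mm by 85 mm) begins 54 mm behind the grasp point. The pads swing forward as they close: fully open they stand 13 mm farther back than shut.
Start: joints at [-1.316, 0.263, -0.048, 1.259, 0, 1.415], TCP at [0.209, -0.482, 0.195] pointing down, gripper open.
Joint ranges: [-2.65, 2.65], [-0.89, 1.7], [-1.18, 1.37], [-2.13, 2.11], [-1.35, 1.29], [-3.14, 3.14]. Speed limits (rad/s): [1.89, 1.89, 2.57, 2.79, 3.14, 3.14].

INTERFACE

Orientations are given as a unit quaternion [w, x, y, z].
In Python, from bench import * gives the robot as it stands.
- The arm moves only by the tool servo_tool, never from a script. Its argument "motion" is a list of rows, each an object of numbers: "x", "y", "z": the shift along the world's x, y, z in m; "roll": the turn about the world's z in degrees; "hand": the closure, from -1 (fully open) to 1 (shut). A call has 1 to 12 rows; each row is the pose to reach, as a shift and turn from the pose commanded when the call began; what a row does not reach only later rows make up. A row lasts 1/12 s, in which the tool goes at most 41.7 mm and 7.16 degrees, less where a joint would pass 70% of its speed; a pose out of reach is approached as far as the arm can. A call with a gripper value outside its range is refused whole. The fingers move at their own pace and stop on an object; the grip force is fixed at half the most. Time passes only in rows, so rows that repeat a pose let the fingers close. It gives the time, the measured TCP pose, the force, the opening and the grip force at its end, in the units of the state.
- state(): the state, without advancing time (a new reading comes with each control period).
- get_image(name): name is "scene" or "top"; returns a dict with "img" (420x560x3 uint8, red, green, blue), "depth" (420x560 float32, m along the optical axis (not along the pixel's ray), 0 where there is no reading), "K" (3x3 intrinsics, pixels), "extrinsics" (4x4, takes a point from world to camera coordinates). Camera axes: x right, y up, looking along -z (the intrinsics and any distortion apply to the point x, -y, -z); pixel columns grow to the right and rows downward; lengths in m; the calibration is good to about 2 mm. A picture is of the moment at which its call begins.
- finish_job(): hands the job in; it is judged then, once.
Trained networks look in a picture, given as the dict that the camera call returned (one of the last four; its "shot" number tells which), for a name from the list of things; names that differ only in an ending like _2 or _b are one class to them, and where a whole thing is asked for, a point or a joint stands for the part that bears it (a point fixed in the world has none). Each returns a list of dicts, best first, with "conf" (0 to 1); they miss things now and then, are a little off and sometimes report something else, mostly with a low value. They report only what shows in the picture. A call takes as long as a camera call.
- silhouettes(picture, name): "mask" (420x560 bool, what is visible of it) and "at" ([column, row] in pixels, amid what is visible of it).
The state is a dict: "clock": time; "joint_pos": joint angles; "qd": joint speeds; "tau": joint torques, N m; "ee_pos": TCP position; "ee_rot": TCP orientation; "wrist_force": force on the tool from outside, world axes, zero at the start; "moment": the same for the moment, N m; "finger_gap": opening from 0.0 (shut) to 1.0 (fully open); "gripper_force": force on a finger pad.
Only numpy, scipy, OpenCV 4.12 (cv2) and the standard library are available. Lean on these libraries where they do the work, as an engineer would, in place of code of your own. Each camera call takes 0.05 s, during which the arm holds its last target. There are 200 camera calls.

## Working session

There is one attempt and no reset: what is moved stays moved. The work goes in short steps, Python scripts to look and compute and a tool call to move; the robot and the scene stay as the last step left them, time stands still between calls to the robot, and variables do not carry over. Pictures are saved under pics/ and viewed, at most 10 in all, crops included, and the job is handed in when it is done.

Besides the shell and the picture viewer there is one more tool, called after ">>>" as name(argument=value, ...) on one line, values as JSON. servo_tool: Moves the arm, as the interface text tells. Its arguments: {"type":"object","properties":{"motion":{"type":"array","items":{"type":"object","properties":{"x":{"type":"number"},"y":{"type":"number"},"z":{"type":"number"},"roll":{"type":"number"},"hand":{"type":"number"}}}}},"required":["motion"]}

```bash
mkdir -p pics; cat > h.py <<'E'
from bench import *
import numpy as np, cv2
def world(p,u,v,z=None):
    """pixel -> world, by depth or by intersection with plane z"""
    K=np.array(p["K"]);E=np.array(p["extrinsics"]);R=E[:3,:3];t=E[:3,3];c=-R.T@t
    r=np.array([(u-K[0,2])/K[0,0],-(v-K[1,2])/K[1,1],-1.])
    w=R.T@r
    s=p["depth"][int(round(v)),int(round(u))] if z is None else (z-c[2])/w[2]
    return c+s*w
def pix(p,X):
    K=np.array(p["K"]);E=np.array(p["extrinsics"]);q=E[:3,:3]@np.array(X)+E[:3,3]
    return K[0,0]*q[0]/-q[2]+K[0,2],K[1,1]*-q[1]/-q[2]+K[1,2]
def save(p,n): cv2.imwrite("pics/"+n,p["img"][:,:,::-1])
E
python3 - <<'E'
from h import *
s=state();print(s["clock"],s["ee_pos"],s["ee_rot"],s["finger_gap"])
for n in("top","scene"):
    p=get_image(n);save(p,n+"0.png")
    print(n,np.round(-np.array(p["extrinsics"])[:3,:3].T@np.array(p["extrinsics"])[:3,3],3))
    for k in("port_ring","port_axis","lever_peg","clamp_ball","clamp_handle","clamp_pivot","pointer_tip","half_mark","white_box","sanding_block","filler_tin","marker","tape_measure","dropper_bottle"):
        for d in silhouettes(p,k)[:1]:
            u,v=d["at"];print(k,round(d["conf"],2),np.round(d["at"]),d["mask"].sum(),np.round(world(p,u,v),3))
E
```

```text
0.0 [ 0.20908434 -0.48121766  0.19410387] [-5.59392040e-04  9.79080816e-01  2.03470985e-01 -3.87532387e-05] 1.0001999115017957
top [ 0.369 -0.019  1.428]
port_ring 0.93 [303. 209.] 1251 [ 0.614 -0.088  0.044]
port_axis 0.91 [289. 227.] 4199 [ 0.555 -0.04   0.034]
lever_peg 0.8 [304. 224.] 1245 [ 0.561 -0.089  0.05 ]
clamp_pivot 0.87 [288. 227.] 4218 [ 0.553 -0.034  0.037]
pointer_tip 0.64 [302. 228.] 1240 [ 0.547 -0.082  0.054]
half_mark 0.78 [291. 222.] 4344 [ 0.57  -0.047  0.036]
white_box 0.74 [218. 225.] 235 [0.563 0.212 0.026]
sanding_block 0.69 [250. 272.] 513 [0.399 0.098 0.025]
filler_tin 0.91 [341. 195.] 1088 [ 0.662 -0.22   0.047]
marker 0.43 [338. 241.] 113 [ 0.504 -0.209  0.012]
tape_measure 0.71 [396. 279.] 417 [ 0.371 -0.389  0.07 ]
dropper_bottle 0.69 [304. 222.] 1277 [ 0.57  -0.089  0.053]
scene [-0.306  0.592  0.816]
port_ring 0.61 [297. 242.] 822 [ 0.617 -0.079  0.036]
port_axis 0.67 [284. 257.] 2853 [0.567 0.003 0.037]
lever_peg 0.84 [295. 241.] 820 [ 0.623 -0.076  0.037]
clamp_ball 0.71 [264. 262.] 156 [0.531 0.098 0.08 ]
clamp_handle 0.6 [262. 264.] 149 [0.532 0.102 0.072]
clamp_pivot 0.74 [284. 260.] 2856 [0.545 0.019 0.046]
pointer_tip 0.56 [298. 238.] 867 [ 0.621 -0.087  0.044]
half_mark 0.62 [288. 260.] 2981 [ 0.552 -0.     0.035]
white_box 0.71 [225. 285.] 356 [0.554 0.214 0.029]
sanding_block 0.83 [289. 307.] 747 [0.385 0.107 0.027]
filler_tin 0.74 [316. 223.] 528 [ 0.665 -0.191  0.045]
tape_measure 0.64 [423. 252.] 618 [ 0.341 -0.361  0.057]
dropper_bottle 0.6 [255. 222.] 183 [ 0.777 -0.014  0.048]
```

```bash
python3 - <<'E'
from h import *
a=cv2.imread("pics/top0.png")[165:305,190:370];b=cv2.imread("pics/scene0.png")[195:325,200:360]
cv2.imwrite("pics/topc.png",cv2.resize(a,(770,599),interpolation=cv2.INTER_CUBIC))
cv2.imwrite("pics/scenec.png",cv2.resize(b,(736,598),interpolation=cv2.INTER_CUBIC))
E
```

```text
(no output)
```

View pics/topc.png

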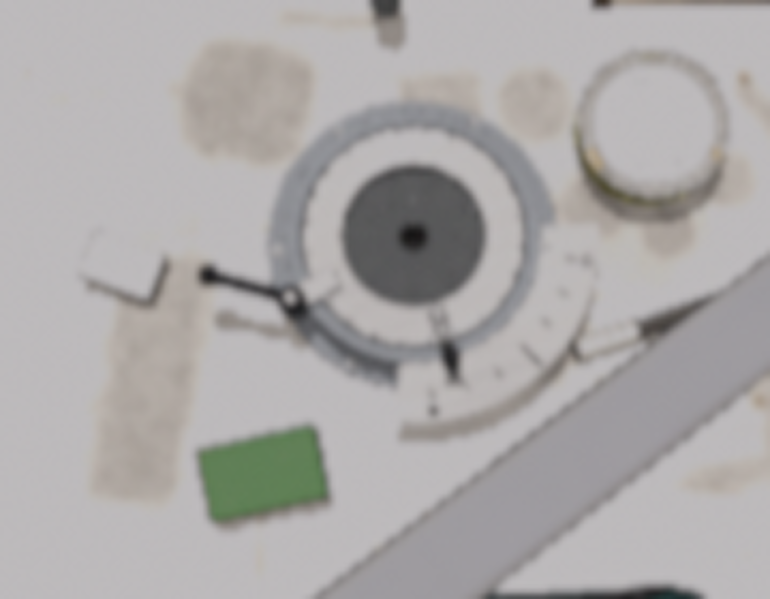

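View pics/scenec.png

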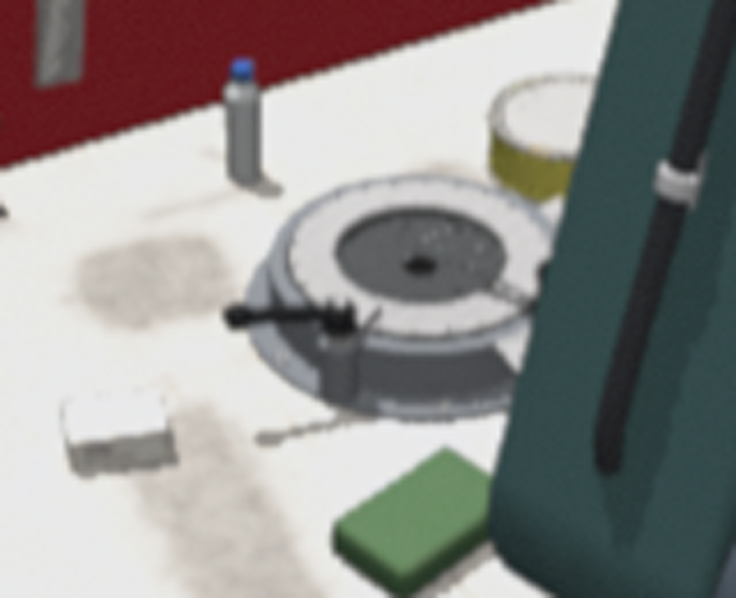

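The top crop shows the clamp ball at (207,273), the hub at (291,297), the drum centre near (413,236), the pointer tip at (456,380) and the long mark at about (525,346)-(541,366). The scene crop agrees: the handle points left, and the carton stands beyond the ball. The handle has to swing towards the robot, and the peg has to go from front to right.

```bash
python3 - <<'E'
from h import *
p=get_image("top")
f=lambda u,v:(u/4.278+190,v/4.279+165)   # crop -> full (centres ~0.4px)
f=lambda u,v:((u+.5)/4.278-.5+190,(v+.5)/4.279-.5+165)
W=lambda u,v,z:world(p,*f(u,v),z)[:2]
ball=W(207,273,.081);hub=W(291,297,.079);peg=W(449,352,.08);tip=W(456,380,.049);hi=W(525,346,.044);ho=W(541,366,.044)
# ring axis: ellipse of ring's upper face edges (crop x 300..527, y 123..348)
ax=W(413.5,236,.045)
for n in("ball","hub","peg","tip","hi","ho","ax"):print(n,np.round(globals()[n],4))
d=lambda a,b:(round(np.linalg.norm(b-a),4),round(np.degrees(np.arctan2(*(b-a)[::-1])),1))
print("hub-ball .066",d(hub,ball));print("ax-hub .112",d(ax,hub));print("ax-peg .105",d(ax,peg));print("ax-tip .122",d(ax,tip));print("ax-hi .124",d(ax,hi));print("ax-ho .146",d(ax,ho))
c=W(433,409,.044);o=W(597,262,.044);print("dot,circ",d(ax,c),d(ax,o))
wb=W(125,268,.026);print("box",wb, [np.round(W(u,v,z),3) for u,v,z in((92,232,.026),(167,262,.026),(80,285,.026),(152,306,.026))])
print("green",[np.round(W(u,v,.03),3) for u,v in((198,452),(313,427),(328,500),(216,521))])
E
```

```text
ball [0.5444 0.1345]
hub [0.5248 0.0682]
peg [ 0.4801 -0.0555]
tip [ 0.4603 -0.0615]
hi [ 0.4873 -0.1175]
ho [ 0.4711 -0.1299]
ax [ 0.5774 -0.0292]
hub-ball .066 (np.float64(0.0691), np.float64(73.6))
ax-hub .112 (np.float64(0.1107), np.float64(118.4))
ax-peg .105 (np.float64(0.1008), np.float64(-164.9))
ax-tip .122 (np.float64(0.1215), np.float64(-164.6))
ax-hi .124 (np.float64(0.1262), np.float64(-135.6))
ax-ho .146 (np.float64(0.1464), np.float64(-136.5))
dot,circ (np.float64(0.1403), np.float64(-174.4)) (np.float64(0.1498), np.float64(-98.8))
box [0.55647063 0.20834691] [array([0.587, 0.236]), array([0.561, 0.174]), array([0.543, 0.245]), array([0.525, 0.186])]
green [array([0.406, 0.146]), array([0.425, 0.054]), array([0.367, 0.042]), array([0.351, 0.132])]
```

>>> servo_tool(motion=[{"x": 0.016,"y": 0.032,"roll": 7,"hand": 1},{"x": 0.032,"y": 0.063,"roll": 14,"hand": 1},{"x": 0.048,"y": 0.095,"roll": 21,"hand": 1},{"x": 0.063,"y": 0.127,"roll": 28,"hand": 1},{"x": 0.079,"y": 0.158,"roll": 35,"hand": 1},{"x": 0.095,"y": 0.19,"roll": 42,"hand": 1},{"x": 0.111,"y": 0.222,"roll": 49,"hand": 1},{"x": 0.127,"y": 0.253,"roll": 56,"hand": 1},{"x": 0.143,"y": 0.285,"roll": 63,"hand": 1},{"x": 0.158,"y": 0.317,"roll": 70,"hand": 1},{"x": 0.174,"y": 0.348,"roll": 77,"hand": 1},{"x": 0.19,"y": 0.38,"roll": 84,"hand": 1}])

```text
invalid input at $.motion[0]: expected keys x, y, z, roll, hand
```

>>> servo_tool(motion=[{"x": 0.016,"y": 0.032,"z": 0,"roll": 7,"hand": 1},{"x": 0.032,"y": 0.063,"z": 0,"roll": 14,"hand": 1},{"x": 0.048,"y": 0.095,"z": 0,"roll": 21,"hand": 1},{"x": 0.063,"y": 0.127,"z": 0,"roll": 28,"hand": 1},{"x": 0.079,"y": 0.158,"z": 0,"roll": 35,"hand": 1},{"x": 0.095,"y": 0.19,"z": 0,"roll": 42,"hand": 1},{"x": 0.111,"y": 0.222,"z": 0,"roll": 49,"hand": 1},{"x": 0.127,"y": 0.253,"z": 0,"roll": 56,"hand": 1},{"x": 0.143,"y": 0.285,"z": 0,"roll": 63,"hand": 1},{"x": 0.158,"y": 0.317,"z": 0,"roll": 70,"hand": 1},{"x": 0.174,"y": 0.348,"z": 0,"roll": 77,"hand": 1},{"x": 0.19,"y": 0.38,"z": 0,"roll": 84,"hand": 1}])

```text
clock: 2.55
ee_pos: [0.3996, -0.0999, 0.1948]
ee_rot: [0.0, 0.589, 0.808, 0.0]
wrist_force: [0.4, -1.2, 0.2]
finger_gap: -0.0
gripper_force: 0.0
```

>>> servo_tool(motion=[{"x": 0.022,"y": 0.028,"z": 0,"roll": 7,"hand": 1},{"x": 0.044,"y": 0.056,"z": 0,"roll": 14,"hand": 1},{"x": 0.066,"y": 0.084,"z": 0,"roll": 21,"hand": 1},{"x": 0.088,"y": 0.112,"z": 0,"roll": 28,"hand": 1},{"x": 0.11,"y": 0.14,"z": 0,"roll": 35,"hand": 1},{"x": 0.132,"y": 0.168,"z": 0,"roll": 42,"hand": 1},{"x": 0.154,"y": 0.196,"z": 0,"roll": 49,"hand": 1},{"x": 0.176,"y": 0.224,"z": 0,"roll": 56,"hand": 1},{"x": 0.177,"y": 0.224,"z": -0.03,"roll": 56,"hand": 1},{"x": 0.177,"y": 0.224,"z": -0.06,"roll": 56,"hand": 1},{"x": 0.177,"y": 0.224,"z": -0.09,"roll": 56,"hand": 1},{"x": 0.177,"y": 0.224,"z": -0.09,"roll": 56,"hand": 1}])

```text
clock: 3.55
ee_pos: [0.5733, 0.1225, 0.0996]
ee_rot: [-0.004, 0.143, 0.99, -0.001]
wrist_force: [-0.2, 0.1, -1.0]
finger_gap: -0.001
gripper_force: 0.0
```

```bash
python3 - <<'E'
from h import *
s=state();print(s["clock"],s["ee_pos"],s["joint_pos"])
p=get_image("top");q=get_image("scene")
a=cv2.resize(p["img"][190:270,215:315],(400*1,320),interpolation=cv2.INTER_CUBIC);b=cv2.resize(q["img"][215:295,220:320],(400,320),interpolation=cv2.INTER_CUBIC)
cv2.imwrite("pics/c1.png",np.hstack([a,b])[:,:,::-1])
E
```

```text
3.55 [0.57333367 0.12248761 0.09960083] [ 7.15349723e-02  4.15127133e-01 -7.87787717e-02  1.08437580e+00
 -1.27093051e-05  3.59513365e-01]
```

View pics/c1.png

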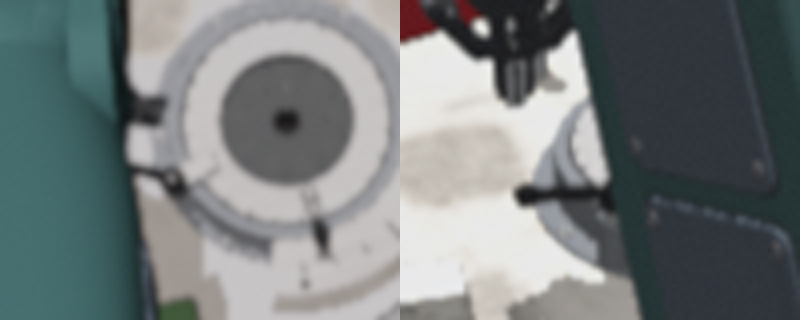

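The left half shows the finger just behind the bar at (150,108). In the right half it stands behind the ball at (525,195), with a clear gap. Next I lower it and swing the ball.

```bash
cat > arc.py <<'E'
import numpy as np
def arc(P,R,off,phis,start,yaw0,sgn):
    """finger positions behind a point at radius R about P; sgn +1 pushes anticlockwise"""
    for f in phis:
        r=np.array([np.cos(np.radians(f)),np.sin(np.radians(f))]);t=np.array([-r[1],r[0]])*sgn
        q=np.array(P)+R*r-off*t
        print(f,np.round(q,4),np.round(q-start,3),"roll",round(f+90-yaw0,1))
E
python3 -c "
from arc import *
arc((.5248,.0682),.067,.0205,range(74,152,6),np.array([.576,.124]),163.6,1)"
```

```text
74 [0.563 0.127] [-0.013  0.003] roll 0.4
80 [0.5566 0.1306] [-0.019  0.007] roll 6.4
86 [0.5499 0.1336] [-0.026  0.01 ] roll 12.4
92 [0.5429 0.1359] [-0.033  0.012] roll 18.4
98 [0.5358 0.1374] [-0.04   0.013] roll 24.4
104 [0.5285 0.1382] [-0.048  0.014] roll 30.4
110 [0.5211 0.1382] [-0.055  0.014] roll 36.4
116 [0.5139 0.1374] [-0.062  0.013] roll 42.4
122 [0.5067 0.1359] [-0.069  0.012] roll 48.4
128 [0.4997 0.1336] [-0.076  0.01 ] roll 54.4
134 [0.493  0.1306] [-0.083  0.007] roll 60.4
140 [0.4867 0.127 ] [-0.089  0.003] roll 66.4
146 [0.4807 0.1227] [-0.095 -0.001] roll 72.4
```

>>> servo_tool(motion=[{"x": 0,"y": 0,"z": -0.018,"roll": 0,"hand": 1},{"x": 0,"y": 0,"z": -0.035,"roll": 0,"hand": 1},{"x": 0,"y": 0,"z": -0.035,"roll": 0,"hand": 1}])

```text
clock: 3.9
ee_pos: [0.576, 0.1223, 0.0694]
ee_rot: [-0.0, 0.144, 0.99, -0.0]
wrist_force: [-0.0, -0.0, 0.2]
finger_gap: -0.0
gripper_force: 0.0
```

>>> servo_tool(motion=[{"x": -0.013,"y": 0.004,"z": 0,"roll": 0,"hand": 1},{"x": -0.019,"y": 0.008,"z": 0,"roll": 6,"hand": 1},{"x": -0.026,"y": 0.011,"z": 0,"roll": 12,"hand": 1},{"x": -0.033,"y": 0.013,"z": 0,"roll": 18,"hand": 1},{"x": -0.04,"y": 0.014,"z": 0,"roll": 24,"hand": 1},{"x": -0.048,"y": 0.015,"z": 0,"roll": 30,"hand": 1},{"x": -0.055,"y": 0.015,"z": 0,"roll": 36,"hand": 1},{"x": -0.062,"y": 0.014,"z": 0,"roll": 42,"hand": 1},{"x": -0.069,"y": 0.013,"z": 0,"roll": 48,"hand": 1},{"x": -0.076,"y": 0.011,"z": 0,"roll": 54,"hand": 1},{"x": -0.083,"y": 0.008,"z": 0,"roll": 60,"hand": 1},{"x": -0.083,"y": 0.008,"z": 0,"roll": 60,"hand": 1}])

```text
clock: 4.9
ee_pos: [0.4934, 0.1303, 0.072]
ee_rot: [0.001, -0.373, 0.928, -0.0]
wrist_force: [0.3, 0.8, 0.0]
finger_gap: -0.001
gripper_force: 0.0
```

>>> servo_tool(motion=[{"x": -0.006,"y": -0.004,"z": 0,"roll": 6,"hand": 1},{"x": -0.012,"y": -0.008,"z": 0,"roll": 12,"hand": 1},{"x": -0.015,"y": -0.01,"z": 0,"roll": 14,"hand": 1},{"x": -0.017,"y": -0.012,"z": 0,"roll": 15,"hand": 1},{"x": -0.017,"y": -0.012,"z": 0,"roll": 15,"hand": 1}])

```text
clock: 5.32
ee_pos: [0.4769, 0.1183, 0.0708]
ee_rot: [0.001, -0.487, 0.873, -0.0]
wrist_force: [-1.1, 0.6, -0.6]
finger_gap: -0.002
gripper_force: 0.0
```

```bash
python3 - <<'E'
from h import *
p=get_image("top");q=get_image("scene")
a=cv2.resize(p["img"][190:270,215:315],(400*1,320),interpolation=cv2.INTER_CUBIC);b=cv2.resize(q["img"][215:295,220:320],(400,320),interpolation=cv2.INTER_CUBIC)
cv2.imwrite("pics/c2.png",np.hstack([a,b])[:,:,::-1])
E
```

```text
(no output)
```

View pics/c2.png

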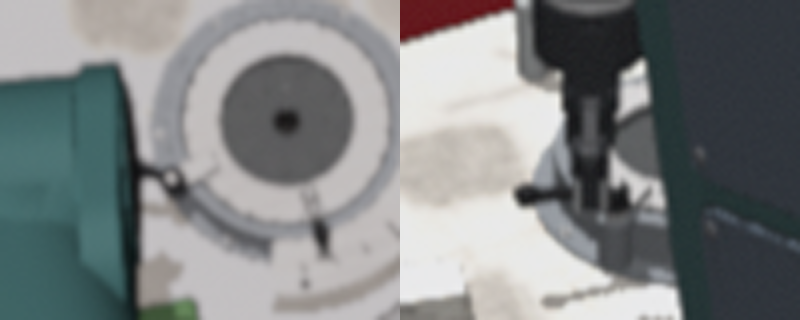

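The finger has passed, but the handle still points left, with the ball at about (525,195) in the right half. I'll check the geometry.

```bash
python3 - <<'E'
from h import *
s=state();print(s["clock"],s["ee_pos"])
q=get_image("scene");print([k for k in q])
print("tcp pix",pix(q,s["ee_pos"]),"crop",[(pix(q,s["ee_pos"])[0]-220)*4+400,(pix(q,s["ee_pos"])[1]-215)*4])
for z in(.06,.081,.1):print(z,world(q,251.3,263.5,z))
print("depth",world(q,251,263), world(q,252,263),world(q,262,263))
p=get_image("top");print(world(p,238.2,228.6,.081))
b=q["img"][225:285,230:310];cv2.imwrite("pics/c3.png",cv2.resize(b,(800,600),interpolation=cv2.INTER_CUBIC)[:,:,::-1])
E
```

```text
5.4167 [0.47696539 0.11851111 0.07031621]
['img', 'depth', 'K', 'extrinsics', 'shot']
tcp pix (np.float64(267.47257497598923), np.float64(277.3729821347024)) crop [np.float64(589.8902999039569), np.float64(249.4919285388096)]
0.06 [0.56688269 0.11927465 0.06      ]
0.081 [0.54265384 0.13240766 0.081     ]
0.1 [0.5207325  0.14428992 0.1       ]
depth [0.53703861 0.13637093 0.08799507] [0.53252382 0.1356325  0.0906255 ] [0.53134145 0.10386006 0.0786926 ]
[0.54376482 0.13379608 0.081     ]
```

View pics/c3.png

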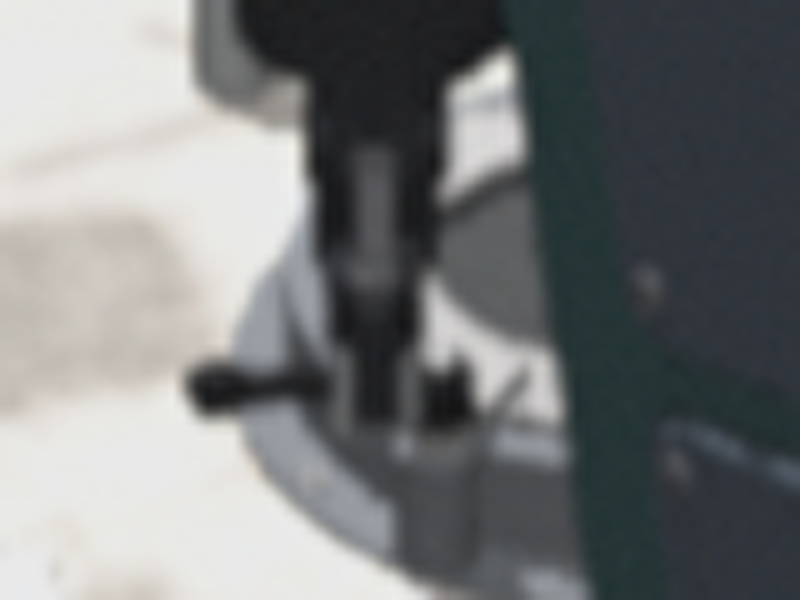

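The ball position agrees between the two cameras. But the drawn fingertips end near (375,430), well above where the reported TCP projects, (375,524). I'll measure the tip by depth.

```bash
python3 - <<'E'
from h import *
q=get_image("scene");s=state();print(s["ee_pos"],s["clock"],s["joint_pos"])
for v in range(246,284,2):print(v,[np.round(world(q,u,v),3).tolist() for u in(264,267,271)])
E
```

```text
[0.47653188 0.11857278 0.06975755] 5.5667 [ 7.77416368e-02  2.81010694e-01 -3.80279634e-01  9.09220439e-01
  1.73180733e-05 -9.41602177e-01]
246 [[0.455, 0.142, 0.198], [0.439, 0.143, 0.207], [0.451, 0.124, 0.193]]
248 [[0.473, 0.132, 0.177], [0.434, 0.146, 0.205], [0.462, 0.117, 0.178]]
250 [[0.437, 0.153, 0.2], [0.433, 0.147, 0.2], [0.428, 0.138, 0.2]]
252 [[0.433, 0.155, 0.197], [0.428, 0.15, 0.198], [0.419, 0.143, 0.201]]
254 [[0.432, 0.156, 0.192], [0.428, 0.15, 0.192], [0.422, 0.141, 0.193]]
256 [[0.439, 0.152, 0.179], [0.438, 0.144, 0.177], [0.43, 0.137, 0.18]]
258 [[0.448, 0.147, 0.166], [0.452, 0.135, 0.159], [0.439, 0.131, 0.165]]
260 [[0.478, 0.129, 0.133], [0.47, 0.124, 0.136], [0.469, 0.112, 0.132]]
262 [[0.476, 0.13, 0.129], [0.469, 0.125, 0.131], [0.468, 0.113, 0.126]]
264 [[0.477, 0.129, 0.121], [0.466, 0.127, 0.127], [0.465, 0.115, 0.123]]
266 [[0.477, 0.129, 0.114], [0.467, 0.126, 0.119], [0.468, 0.113, 0.113]]
268 [[0.572, 0.073, 0.021], [0.559, 0.071, 0.029], [0.528, 0.076, 0.052]]
270 [[0.573, 0.073, 0.012], [0.557, 0.072, 0.023], [0.522, 0.079, 0.05]]
272 [[0.572, 0.073, 0.006], [0.559, 0.071, 0.014], [0.521, 0.08, 0.043]]
274 [[0.56, 0.081, 0.009], [0.556, 0.072, 0.009], [0.523, 0.079, 0.034]]
276 [[0.556, 0.083, 0.006], [0.554, 0.074, 0.003], [0.525, 0.077, 0.025]]
278 [[0.549, 0.087, 0.005], [0.542, 0.081, 0.007], [0.521, 0.08, 0.021]]
280 [[0.543, 0.091, 0.003], [0.536, 0.085, 0.005], [0.522, 0.079, 0.012]]
282 [[0.536, 0.095, 0.002], [0.529, 0.088, 0.004], [0.523, 0.079, 0.004]]
```

By depth, the fingertips end at z≈0.11, about 40 mm above the reported TCP, while x and y agree. So the finger passed over the ball without touching it. I go back behind the ball and come down further, checking by depth.

>>> servo_tool(motion=[{"x": 0.01,"y": 0.001,"z": 0.01,"roll": -7,"hand": 1},{"x": 0.02,"y": 0.002,"z": 0.01,"roll": -14,"hand": 1},{"x": 0.03,"y": 0.003,"z": 0.01,"roll": -21,"hand": 1},{"x": 0.04,"y": 0.004,"z": 0.01,"roll": -28,"hand": 1},{"x": 0.05,"y": 0.005,"z": 0.01,"roll": -35,"hand": 1},{"x": 0.06,"y": 0.005,"z": 0.01,"roll": -42,"hand": 1},{"x": 0.07,"y": 0.005,"z": 0.01,"roll": -49,"hand": 1},{"x": 0.08,"y": 0.005,"z": 0.01,"roll": -56,"hand": 1},{"x": 0.09,"y": 0.005,"z": 0.01,"roll": -63,"hand": 1},{"x": 0.1,"y": 0.005,"z": 0.01,"roll": -69,"hand": 1},{"x": 0.101,"y": 0.005,"z": 0,"roll": -75,"hand": 1},{"x": 0.101,"y": 0.005,"z": -0.02,"roll": -75,"hand": 1}])

```text
clock: 6.57
ee_pos: [0.5793, 0.1237, 0.0508]
ee_rot: [0.002, 0.148, 0.989, 0.0]
wrist_force: [0.8, -0.5, 0.8]
finger_gap: 0.001
gripper_force: 0.0
```

>>> servo_tool(motion=[{"x": 0,"y": 0,"z": 0,"roll": 0,"hand": 1},{"x": 0,"y": 0,"z": 0,"roll": 0,"hand": 1}])

```text
clock: 6.73
ee_pos: [0.5765, 0.1235, 0.0491]
ee_rot: [-0.001, 0.144, 0.99, -0.0]
wrist_force: [0.8, 0.3, -0.1]
finger_gap: -0.003
gripper_force: 0.0
```

```bash
cat > tip.py <<'E'
from h import *
q=get_image("scene");s=state();print(s["ee_pos"],s["clock"],s["wrist_force"])
d=q["depth"];out=[]
for v in range(200,300):
    for u in range(210,330):
        w=world(q,u,v)
        if np.hypot(*(w[:2]-np.array(s["ee_pos"])[:2]))<.022 and w[2]>.055: out.append((w[2],u,v,*w[:2]))
out.sort();print(np.round(out[:8],3).tolist(),len(out))
E
python3 tip.py
```

```text
[0.5771151  0.12355314 0.04994842] 6.7833 [-0.42723518 -0.4964374  -0.20656127]
[[0.087, 249.0, 256.0, 0.57, 0.124], [0.088, 248.0, 256.0, 0.571, 0.127], [0.089, 247.0, 256.0, 0.571, 0.131], [0.092, 250.0, 255.0, 0.567, 0.123], [0.092, 248.0, 255.0, 0.57, 0.128], [0.093, 246.0, 255.0, 0.572, 0.133], [0.094, 247.0, 255.0, 0.569, 0.131], [0.094, 252.0, 253.0, 0.57, 0.115]] 371
```

The tip shows at z≈0.087 with 0.050 reported, so the offset is about +37 mm and steady. I go down 18 mm more, to a true tip height of about 0.07, and push.

>>> servo_tool(motion=[{"x": 0,"y": 0,"z": -0.018,"roll": 0,"hand": 1},{"x": 0,"y": 0,"z": -0.018,"roll": 0,"hand": 1},{"x": -0.013,"y": 0.004,"z": -0.018,"roll": 0,"hand": 1},{"x": -0.019,"y": 0.007,"z": -0.018,"roll": 6,"hand": 1},{"x": -0.026,"y": 0.01,"z": -0.018,"roll": 12,"hand": 1},{"x": -0.033,"y": 0.012,"z": -0.018,"roll": 18,"hand": 1},{"x": -0.033,"y": 0.012,"z": -0.018,"roll": 18,"hand": 1}])

```text
clock: 7.37
ee_pos: [0.5436, 0.1359, 0.0329]
ee_rot: [0.0, -0.016, 1.0, 0.0]
wrist_force: [0.1, 0.0, 0.6]
finger_gap: 0.002
gripper_force: 0.0
```

```bash
python3 - <<'E'
from h import *
q=get_image("scene");s=state();print(s["ee_pos"],s["wrist_force"])
cv2.imwrite("pics/c4.png",cv2.resize(q["img"][215:295,220:320],(600,480),interpolation=cv2.INTER_CUBIC)[:,:,::-1])
E
```

```text
[0.54419024 0.13565263 0.03272664] [-0.7545737   0.0639415   1.53558865]
```

View pics/c4.png

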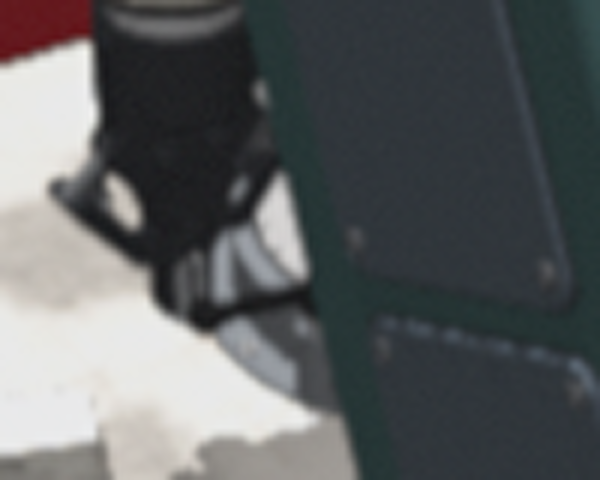

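It works: the ball, now at about (205,318), is being pushed round. I continue the arc.

>>> servo_tool(motion=[{"x": -0.007,"y": 0.001,"z": 0,"roll": 6,"hand": 1},{"x": -0.014,"y": 0.002,"z": 0,"roll": 12,"hand": 1},{"x": -0.022,"y": 0.002,"z": 0,"roll": 18,"hand": 1},{"x": -0.029,"y": 0.001,"z": 0,"roll": 24,"hand": 1},{"x": -0.036,"y": 0,"z": 0,"roll": 30,"hand": 1},{"x": -0.043,"y": -0.002,"z": 0,"roll": 36,"hand": 1},{"x": -0.05,"y": -0.005,"z": 0,"roll": 42,"hand": 1},{"x": -0.056,"y": -0.009,"z": 0,"roll": 48,"hand": 1},{"x": -0.062,"y": -0.013,"z": 0,"roll": 54,"hand": 1},{"x": -0.065,"y": -0.015,"z": 0,"roll": 56,"hand": 1},{"x": -0.068,"y": -0.018,"z": 0,"roll": 58,"hand": 1},{"x": -0.068,"y": -0.018,"z": 0,"roll": 58,"hand": 1}])

```text
clock: 8.42
ee_pos: [0.4792, 0.1198, 0.0329]
ee_rot: [0.004, -0.496, 0.869, 0.002]
wrist_force: [11.8, 21.0, -8.1]
finger_gap: 0.0
gripper_force: 11.5
```

```bash
python3 - <<'E'
from h import *
q=get_image("scene");s=state();print(s["ee_pos"],s["wrist_force"])
for d in silhouettes(q,"clamp_ball")[:2]:
    m=d["mask"];v,u=np.nonzero(m);print(d["conf"],d["at"],m.sum(),u.min(),u.max(),v.min(),v.max())
    W=np.array([world(q,a,b) for a,b in zip(u,v)]);k=(W[:,2]>.06)&(W[:,2]<.095);print(np.round(np.median(W[k],0),3),np.round(np.percentile(W[k],[5,95],axis=0),3).tolist())
a=cv2.resize(q["img"][215:295,220:320],(400,320),interpolation=cv2.INTER_CUBIC)
p=get_image("top");b=cv2.resize(p["img"][190:270,215:315],(400,320),interpolation=cv2.INTER_CUBIC)
cv2.imwrite("pics/c5.png",np.hstack([a,b])[:,:,::-1])
E
```

```text
[0.47913945 0.11978479 0.0327973 ] [10.98157698 20.11756833 -7.78875729]
0.3 [283.1, 310.5] 330 272 290 299 324
  return _methods._mean(a, axis=axis, dtype=dtype,
  ret = um.true_divide(
Traceback (most recent call last):
IndexError: index -1 is out of bounds for axis 0 with size 0
```

The 23 N reaction points straight back along the push with the finger near φ≈148°, so the handle is at its slack stop. I back off, lift and go to the left of the peg.

>>> servo_tool(motion=[{"x": 0.006,"y": 0.01,"z": 0,"roll": 0,"hand": 1},{"x": 0.015,"y": 0.025,"z": 0,"roll": 0,"hand": 1},{"x": 0.015,"y": 0.025,"z": 0.035,"roll": 0,"hand": 1},{"x": 0.015,"y": 0.025,"z": 0.07,"roll": 6,"hand": 1},{"x": 0.012,"y": -0.01,"z": 0.07,"roll": 13,"hand": 1},{"x": 0.008,"y": -0.045,"z": 0.07,"roll": 20,"hand": 1},{"x": 0.004,"y": -0.08,"z": 0.07,"roll": 27,"hand": 1},{"x": -0.003,"y": -0.11,"z": 0.07,"roll": 34,"hand": 1},{"x": -0.007,"y": -0.135,"z": 0.07,"roll": 41,"hand": 1},{"x": -0.008,"y": -0.145,"z": 0.07,"roll": 46,"hand": 1},{"x": -0.008,"y": -0.145,"z": 0.07,"roll": 46,"hand": 1}])

```text
clock: 9.43
ee_pos: [0.4684, -0.0297, 0.1022]
ee_rot: [0.0, 0.796, -0.605, 0.0]
wrist_force: [0.7, 0.9, -0.2]
finger_gap: 0.001
gripper_force: 0.0
```

```bash
python3 - <<'E'
from h import *
q=get_image("scene");s=state();print(s["clock"],s["ee_pos"],s["ee_rot"],s["wrist_force"])
a=cv2.resize(q["img"][215:295,220:320],(400,320),interpolation=cv2.INTER_CUBIC)
p=get_image("top");b=cv2.resize(p["img"][190:270,215:315],(400,320),interpolation=cv2.INTER_CUBIC)
cv2.imwrite("pics/c5.png",np.hstack([a,b])[:,:,::-1])
E
```

```text
9.4833 [ 0.4685294  -0.02848882  0.10209804] [ 1.08134185e-05  7.93969208e-01 -6.07957933e-01  2.21627872e-04] [ 0.79321717  0.63007287 -1.20873523]
```

View pics/c5.png

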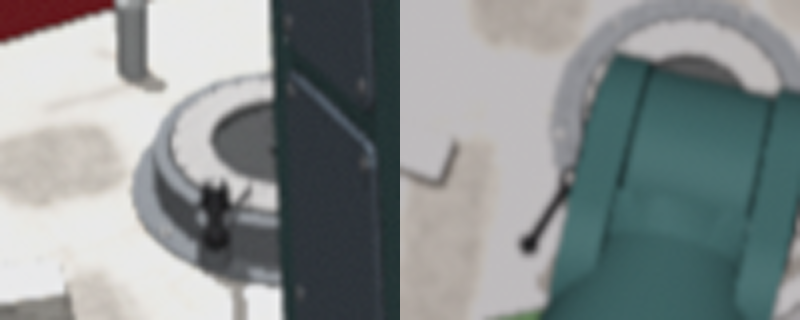

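The handle now points down-left, with the ball at (528,243) in the right half: fully slack. Now the peg arc.

```bash
python3 -c "
from arc import *
arc((.5774,-.0292),.105,.018,[-165,-160,-155,-150,-145,-141,-138,-136],np.array([.4682,-.0282]),-74.6,1)
from h import *
p=get_image('top');print(world(p,247,250.6,.081))"
```

```text
-165 [ 0.4713 -0.039 ] [ 0.003 -0.011] roll -0.4
-160 [ 0.4726 -0.0482] [ 0.004 -0.02 ] roll 4.6
-155 [ 0.4746 -0.0573] [ 0.006 -0.029] roll 9.6
-150 [ 0.4775 -0.0661] [ 0.009 -0.038] roll 14.6
-145 [ 0.4811 -0.0747] [ 0.013 -0.046] roll 19.6
-141 [ 0.4845 -0.0813] [ 0.016 -0.053] roll 23.6
-138 [ 0.4873 -0.0861] [ 0.019 -0.058] roll 26.6
-136 [ 0.4894 -0.0892] [ 0.021 -0.061] roll 28.6
[0.4693066  0.10377426 0.081     ]
```

>>> servo_tool(motion=[{"x": 0,"y": 0,"z": -0.036,"roll": 0,"hand": 1},{"x": 0,"y": 0,"z": -0.06,"roll": 0,"hand": 1},{"x": 0,"y": 0,"z": -0.072,"roll": 0,"hand": 1},{"x": 0,"y": 0,"z": -0.072,"roll": 0,"hand": 1}])

```text
clock: 9.92
ee_pos: [0.4667, -0.0261, 0.0275]
ee_rot: [0.001, 0.795, -0.606, -0.002]
wrist_force: [0.3, 0.1, 0.1]
finger_gap: 0.003
gripper_force: 0.0
```

>>> servo_tool(motion=[{"x": 0.004,"y": -0.012,"z": 0,"roll": 0,"hand": 1},{"x": 0.005,"y": -0.021,"z": 0,"roll": 5,"hand": 1},{"x": 0.006,"y": -0.025,"z": 0,"roll": 7,"hand": 1},{"x": 0.007,"y": -0.03,"z": 0,"roll": 10,"hand": 1},{"x": 0.0085,"y": -0.034,"z": 0,"roll": 12,"hand": 1},{"x": 0.01,"y": -0.039,"z": 0,"roll": 15,"hand": 1},{"x": 0.012,"y": -0.043,"z": 0,"roll": 17,"hand": 1},{"x": 0.014,"y": -0.047,"z": 0,"roll": 20,"hand": 1},{"x": 0.0155,"y": -0.0505,"z": 0,"roll": 22,"hand": 1},{"x": 0.017,"y": -0.054,"z": 0,"roll": 24,"hand": 1},{"x": 0.0185,"y": -0.0565,"z": 0,"roll": 26,"hand": 1},{"x": 0.0185,"y": -0.0565,"z": 0,"roll": 26,"hand": 1}])

```text
clock: 10.92
ee_pos: [0.4876, -0.0845, 0.0306]
ee_rot: [-0.0, 0.912, -0.411, 0.001]
wrist_force: [-0.6, 0.9, -0.6]
finger_gap: 0.004
gripper_force: 0.3
```

>>> servo_tool(motion=[{"x": -0.008,"y": 0.008,"z": 0,"roll": 0,"hand": 1},{"x": -0.016,"y": 0.018,"z": 0,"roll": 0,"hand": 1},{"x": -0.016,"y": 0.018,"z": 0.035,"roll": 0,"hand": 1},{"x": -0.016,"y": 0.02,"z": 0.07,"roll": -7,"hand": 1},{"x": -0.02,"y": 0.045,"z": 0.09,"roll": -14,"hand": 1},{"x": -0.024,"y": 0.07,"z": 0.1,"roll": -21,"hand": 1},{"x": -0.028,"y": 0.095,"z": 0.1,"roll": -28,"hand": 1},{"x": -0.03,"y": 0.12,"z": 0.1,"roll": -35,"hand": 1},{"x": -0.032,"y": 0.145,"z": 0.1,"roll": -42,"hand": 1},{"x": -0.034,"y": 0.17,"z": 0.1,"roll": -49,"hand": 1},{"x": -0.036,"y": 0.194,"z": 0.1,"roll": -56,"hand": 1},{"x": -0.036,"y": 0.194,"z": 0.1,"roll": -63,"hand": 1}])

```text
clock: 11.92
ee_pos: [0.4489, 0.1136, 0.1299]
ee_rot: [0.0, -0.561, 0.828, 0.0]
wrist_force: [0.7, -0.8, -0.3]
finger_gap: 0.002
gripper_force: 0.0
```

```bash
python3 - <<'E'
from h import *
s=state();print(s["clock"],s["ee_pos"],s["ee_rot"])
p=get_image("top");cv2.imwrite("pics/c6.png",cv2.resize(p["img"][195:270,250:350],(800,600),interpolation=cv2.INTER_CUBIC)[:,:,::-1])
E
```

```text
11.9167 [0.44890817 0.11364454 0.12993919] [ 2.87851040e-04 -5.60889431e-01  8.27890610e-01  3.19091266e-04]
```

View pics/c6.png

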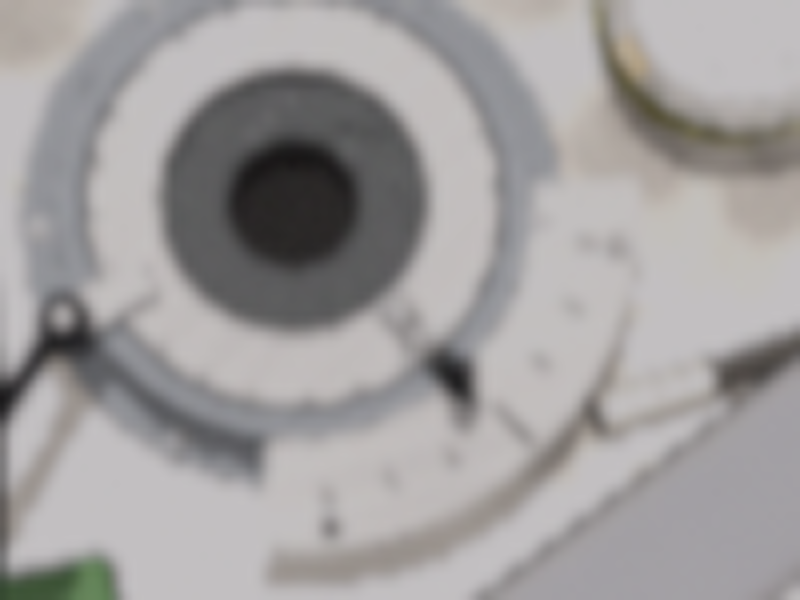

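The pointer tip is at about (469,417) and the long mark runs (500,405)-(535,443), so the ring is a few degrees short. I'll put a number on it.

```bash
python3 - <<'E'
from h import *
p=get_image("top");g=cv2.cvtColor(p["img"],cv2.COLOR_RGB2GRAY).astype(np.float32)
ax=np.array([.5774,-.0292])
def prof(r,z,lo=-180,hi=-90,st=.5):
    A=np.arange(lo,hi,st);P=[pix(p,[ax[0]+r*np.cos(np.radians(a)),ax[1]+r*np.sin(np.radians(a)),z]) for a in A]
    P=np.array(P,np.float32);return A,cv2.remap(g,P[:,:1],P[:,1:],cv2.INTER_CUBIC)[:,0]
for r,z in((.108,.05),(.112,.05),(.116,.05),(.119,.049),(.128,.044),(.131,.044),(.137,.044),(.142,.044)):
    A,v=prof(r,z);d=np.median(v)-v;out=[]
    for i in range(2,len(A)-2):
        if d[i]==d[max(0,i-8):i+9].max() and d[i]>8:
            k=slice(max(0,i-8),i+9);w=np.clip(d[k],0,None);out.append((round(float((A[k]*w).sum()/w.sum()),1),int(d[i])))
    print(r,out)
E
```

```text
0.108 [(-139.3, 143)]
0.112 [(-139.8, 116)]
0.116 [(-140.8, 81)]
0.119 [(-142.2, 61)]
0.128 [(-174.2, 15), (-161.5, 12), (-148.9, 16), (-136.4, 23), (-124.0, 13), (-111.5, 9), (-98.7, 12)]
0.131 [(-174.2, 14), (-161.2, 8), (-149.1, 19), (-136.5, 26), (-124.2, 9), (-111.6, 10), (-98.8, 12)]
0.137 [(-174.3, 28), (-136.6, 33), (-98.7, 17)]
0.142 [(-174.3, 52), (-136.4, 31), (-98.7, 25)]
```

```bash
python3 - <<'E'
from h import *
p=get_image("top");g=cv2.cvtColor(p["img"],cv2.COLOR_RGB2GRAY)
print(g[232:252,298:314])
ax=np.array([.5774,-.0292])
for th in(50,70,90):
    v,u=np.nonzero(g[232:252,298:316]<th);print(th,u.mean()+298,v.mean()+232,len(u))
for u,v,z in((305.4,240.0,.09),(306,241,.08)):
    d=world(p,u,v,z)[:2]-ax;print(np.hypot(*d),np.degrees(np.arctan2(d[1],d[0])))
for a in(-136.4,-138.4,-140.4):
  r=[np.cos(np.radians(a)),np.sin(np.radians(a))]
  print(a,[np.round(pix(p,[ax[0]+R*r[0],ax[1]+R*r[1],z]),1) for R,z in((.105,.09),(.105,.054),(.122,.049))])
cv2.imwrite("pics/c7.png",cv2.resize(p["img"][222:262,285:325],(600,600),interpolation=cv2.INTER_NEAREST)[:,:,::-1])
E
```

```text
[[154 165 172 176 185 190 191 191 192 189 177 153 141 148 153 162]
 [162 168 167 165 178 188 191 192 191 183 164 145 145 150 155 169]
 [158 163 159 152 166 184 190 190 185 170 150 143 149 152 160 177]
 [158 153 147 147 161 180 187 183 171 152 142 147 151 154 169 184]
 [170 154 145 153 163 171 176 168 153 141 144 151 154 164 178 188]
 [182 167 151 154 159 155 152 141 134 139 148 155 166 177 187 191]
 [188 178 159 151 146 132 117 106 115 133 146 160 177 187 191 192]
 [189 182 168 154 134 108  85  74  87 108 128 158 182 191 192 192]
 [189 182 165 147 123  92  66  52  58  72 101 149 181 191 192 192]
 [183 172 152 136 125 103  72  46  39  48  83 139 178 190 191 191]
 [166 152 141 138 139 128 103  66  38  38  75 136 177 190 191 190]
 [146 141 143 147 149 147 137 103  61  41  72 133 177 189 190 190]
 [142 145 150 153 156 162 162 139  99  73  79 129 172 185 186 188]
 [149 154 159 165 170 176 178 164 132 106 101 130 167 176 174 180]
 [158 166 172 178 182 185 186 175 149 125 121 141 170 175 164 167]
 [171 178 183 186 187 188 188 180 157 136 135 156 178 182 171 159]
 [183 186 188 188 189 189 189 185 171 154 153 169 184 187 181 167]
 [188 189 189 189 190 189 188 186 181 174 172 180 185 187 186 179]
 [190 190 189 189 188 188 186 181 179 181 183 185 186 186 187 186]
 [189 189 188 187 187 186 183 176 171 177 184 186 186 187 188 189]]
50 306.3333333333333 241.66666666666666 6
70 305.8181818181818 241.36363636363637 11
90 306.14285714285717 241.28571428571428 21
0.09799758657711563 -140.4675403832181
0.10142131099972708 -140.24461022771968
-136.4 [array([308.4, 240.1]), array([307.8, 241.2]), array([311.2, 244.8])]
-138.4 [array([307.6, 240.9]), array([307. , 241.9]), array([310.3, 245.7])]
-140.4 [array([306.8, 241.6]), array([306.2, 242.6]), array([309.4, 246.5])]
```

View pics/c7.png

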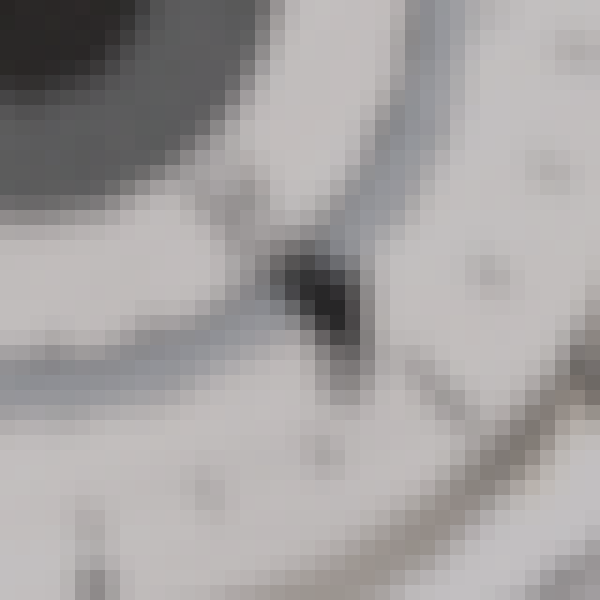

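The peg and its shadow overlap. The peg body's core, (306,241.4) in the full picture, and the commanded push both give about -139.8° for the ring, against -136.4° for the mark. That leaves about 3.4° to go, so I approach again and push a little further.

>>> servo_tool(motion=[{"x": 0.004,"y": -0.025,"z": 0,"roll": 7,"hand": 1},{"x": 0.008,"y": -0.05,"z": 0,"roll": 14,"hand": 1},{"x": 0.012,"y": -0.08,"z": 0,"roll": 21,"hand": 1},{"x": 0.016,"y": -0.11,"z": 0,"roll": 28,"hand": 1},{"x": 0.02,"y": -0.135,"z": 0,"roll": 35,"hand": 1},{"x": 0.024,"y": -0.16,"z": 0,"roll": 42,"hand": 1},{"x": 0.028,"y": -0.182,"z": 0,"roll": 49,"hand": 1},{"x": 0.028,"y": -0.184,"z": -0.01,"roll": 56,"hand": 1},{"x": 0.028,"y": -0.184,"z": -0.03,"roll": 63,"hand": 1},{"x": 0.028,"y": -0.184,"z": -0.06,"roll": 65,"hand": 1},{"x": 0.028,"y": -0.184,"z": -0.09,"roll": 65,"hand": 1},{"x": 0.028,"y": -0.184,"z": -0.1,"roll": 65,"hand": 1}])

```text
clock: 13.07
ee_pos: [0.4764, -0.0739, 0.0266]
ee_rot: [0.0, 0.919, -0.393, -0.002]
wrist_force: [-0.5, -0.5, -0.2]
finger_gap: -0.0
gripper_force: 0.0
```

>>> servo_tool(motion=[{"x": 0,"y": 0,"z": 0,"roll": 0,"hand": 1},{"x": 0.003,"y": -0.004,"z": 0,"roll": 0,"hand": 1},{"x": 0.006,"y": -0.008,"z": 0,"roll": 0,"hand": 1},{"x": 0.0075,"y": -0.01,"z": 0,"roll": 0,"hand": 1},{"x": 0.009,"y": -0.012,"z": 0,"roll": 0,"hand": 1},{"x": 0.0105,"y": -0.0138,"z": 0,"roll": 0,"hand": 1},{"x": 0.0115,"y": -0.0152,"z": 0,"roll": 0,"hand": 1},{"x": 0.0115,"y": -0.0152,"z": 0,"roll": 0,"hand": 1},{"x": 0.0115,"y": -0.0152,"z": 0,"roll": 0,"hand": 1}])

```text
clock: 13.82
ee_pos: [0.4903, -0.0894, 0.0297]
ee_rot: [0.0, 0.919, -0.395, 0.0]
wrist_force: [0.4, -0.8, 0.2]
finger_gap: 0.001
gripper_force: 0.0
```

>>> servo_tool(motion=[{"x": -0.008,"y": 0.01,"z": 0,"roll": 0,"hand": 1},{"x": -0.016,"y": 0.02,"z": 0,"roll": 0,"hand": 1},{"x": -0.016,"y": 0.02,"z": 0.035,"roll": 0,"hand": 1},{"x": -0.016,"y": 0.022,"z": 0.07,"roll": -7,"hand": 1},{"x": -0.02,"y": 0.05,"z": 0.09,"roll": -14,"hand": 1},{"x": -0.024,"y": 0.075,"z": 0.1,"roll": -21,"hand": 1},{"x": -0.028,"y": 0.1,"z": 0.1,"roll": -28,"hand": 1},{"x": -0.031,"y": 0.125,"z": 0.1,"roll": -35,"hand": 1},{"x": -0.034,"y": 0.15,"z": 0.1,"roll": -42,"hand": 1},{"x": -0.037,"y": 0.175,"z": 0.1,"roll": -49,"hand": 1},{"x": -0.039,"y": 0.199,"z": 0.1,"roll": -56,"hand": 1},{"x": -0.039,"y": 0.199,"z": 0.1,"roll": -63,"hand": 1}])

```text
clock: 14.82
ee_pos: [0.4492, 0.1133, 0.1295]
ee_rot: [0.0, -0.576, 0.818, 0.0]
wrist_force: [0.1, 0.3, -0.7]
finger_gap: -0.0
gripper_force: 0.0
```

```bash
python3 - <<'E'
from h import *
s=state();print(s["clock"],s["ee_pos"],s["ee_rot"])
p=get_image("top");g=cv2.cvtColor(p["img"],cv2.COLOR_RGB2GRAY)
for th in(50,70,90):
    v,u=np.nonzero(g[232:252,298:316]<th);print(th,u.mean()+298,v.mean()+232,len(u))
cv2.imwrite("pics/c8.png",cv2.resize(p["img"][205:265,255:335],(800,600),interpolation=cv2.INTER_CUBIC)[:,:,::-1])
E
```

```text
14.8167 [0.44924775 0.1133436  0.12953475] [ 4.89605000e-05 -5.75836144e-01  8.17565011e-01  4.30821075e-04]
50 307.3333333333333 240.66666666666666 6
70 307.15384615384613 240.53846153846155 13
90 307.14285714285717 240.28571428571428 21
```

View pics/c8.png

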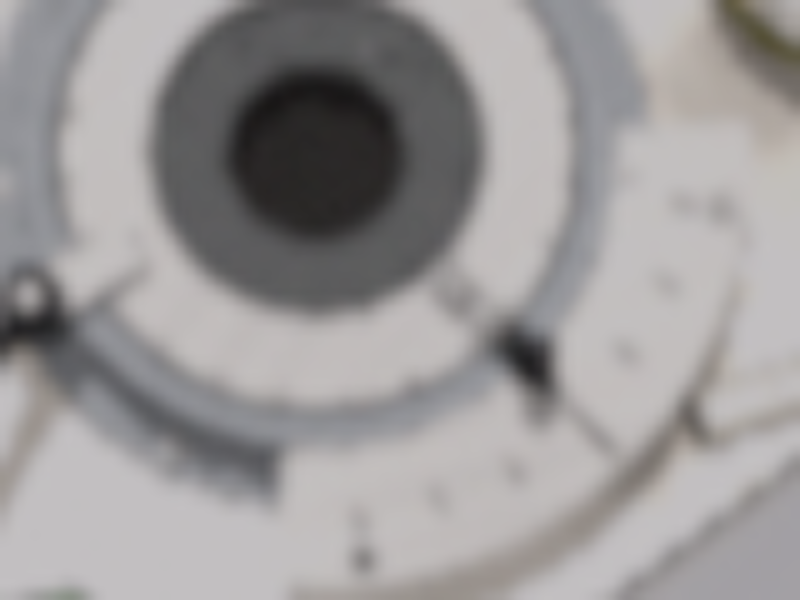

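Pointer, peg (about (525,355)) and long mark ((565,400)-(612,447)) now lie on one line through the centre. Next I tighten the clamp.

```bash
python3 -c "
from arc import *
arc((.5248,.0682),.067,.0205,range(147,66,-6),np.array([.450,.075]),238,-1)"
```

```text
147 [0.4574 0.0875] [0.007 0.012] roll -1
141 [0.4598 0.0944] [0.01  0.019] roll -7
135 [0.4629 0.1011] [0.013 0.026] roll -13
129 [0.4667 0.1074] [0.017 0.032] roll -19
123 [0.4711 0.1132] [0.021 0.038] roll -25
117 [0.4761 0.1186] [0.026 0.044] roll -31
111 [0.4817 0.1234] [0.032 0.048] roll -37
105 [0.4877 0.1276] [0.038 0.053] roll -43
99 [0.4941 0.1312] [0.044 0.056] roll -49
93 [0.5008 0.134 ] [0.051 0.059] roll -55
87 [0.5078 0.1362] [0.058 0.061] roll -61
81 [0.515  0.1376] [0.065 0.063] roll -67
75 [0.5223 0.1382] [0.072 0.063] roll -73
69 [0.5297 0.1381] [0.08  0.063] roll -79
```

>>> servo_tool(motion=[{"x": 0,"y": -0.02,"z": 0,"roll": -6,"hand": 1},{"x": 0,"y": -0.036,"z": 0,"roll": -12,"hand": 1},{"x": 0,"y": -0.037,"z": -0.03,"roll": -12,"hand": 1},{"x": 0,"y": -0.037,"z": -0.06,"roll": -12,"hand": 1},{"x": 0,"y": -0.037,"z": -0.085,"roll": -12,"hand": 1},{"x": 0,"y": -0.037,"z": -0.097,"roll": -12,"hand": 1},{"x": 0,"y": -0.037,"z": -0.097,"roll": -12,"hand": 1}])

```text
clock: 15.45
ee_pos: [0.4485, 0.0728, 0.0304]
ee_rot: [-0.002, -0.49, 0.872, 0.001]
wrist_force: [-0.8, 0.0, 0.2]
finger_gap: 0.001
gripper_force: 0.0
```

>>> servo_tool(motion=[{"x": 0.008,"y": 0.013,"z": 0,"roll": -1,"hand": 1},{"x": 0.011,"y": 0.02,"z": 0,"roll": -7,"hand": 1},{"x": 0.014,"y": 0.027,"z": 0,"roll": -13,"hand": 1},{"x": 0.018,"y": 0.033,"z": 0,"roll": -19,"hand": 1},{"x": 0.022,"y": 0.039,"z": 0,"roll": -25,"hand": 1},{"x": 0.027,"y": 0.045,"z": 0,"roll": -31,"hand": 1},{"x": 0.033,"y": 0.049,"z": 0,"roll": -37,"hand": 1},{"x": 0.039,"y": 0.054,"z": 0,"roll": -43,"hand": 1},{"x": 0.045,"y": 0.057,"z": 0,"roll": -49,"hand": 1},{"x": 0.052,"y": 0.06,"z": 0,"roll": -55,"hand": 1},{"x": 0.059,"y": 0.062,"z": 0,"roll": -61,"hand": 1},{"x": 0.059,"y": 0.062,"z": 0,"roll": -61,"hand": 1}])

```text
clock: 16.45
ee_pos: [0.511, 0.1351, 0.0336]
ee_rot: [0.001, 0.023, 1.0, 0.0]
wrist_force: [-0.3, -0.0, 0.1]
finger_gap: 0.002
gripper_force: 0.0
```

>>> servo_tool(motion=[{"x": 0.007,"y": 0.002,"z": 0,"roll": -6,"hand": 1},{"x": 0.011,"y": 0.002,"z": 0,"roll": -9,"hand": 1},{"x": 0.014,"y": 0.002,"z": 0,"roll": -12,"hand": 1},{"x": 0.014,"y": 0.002,"z": 0,"roll": -12,"hand": 1}])

```text
clock: 16.78
ee_pos: [0.5241, 0.1369, 0.0332]
ee_rot: [0.0, 0.125, 0.992, 0.0]
wrist_force: [-0.3, 0.9, 0.3]
finger_gap: -0.004
gripper_force: 0.2
```

Now small steps until the stop pushes back.

>>> servo_tool(motion=[{"x": 0.002,"y": 0,"z": 0,"roll": -1,"hand": 1},{"x": 0.004,"y": -0.0005,"z": 0,"roll": -2,"hand": 1},{"x": 0.004,"y": -0.0005,"z": 0,"roll": -2,"hand": 1}])

```text
clock: 17.03
ee_pos: [0.5246, 0.137, 0.0325]
ee_rot: [-0.003, 0.142, 0.99, 0.0]
wrist_force: [-16.2, 6.6, 8.9]
finger_gap: -0.003
gripper_force: 8.6
```

It is against the stop, with a 17 N reaction. I back off, rise and move left, clear of the view.

>>> servo_tool(motion=[{"x": -0.01,"y": 0.002,"z": 0,"roll": 0,"hand": 1},{"x": -0.026,"y": 0.006,"z": 0,"roll": 0,"hand": 1},{"x": -0.026,"y": 0.006,"z": 0.035,"roll": 0,"hand": 1},{"x": -0.026,"y": 0.006,"z": 0.07,"roll": 0,"hand": 1},{"x": -0.035,"y": 0.02,"z": 0.1,"roll": 0,"hand": 1},{"x": -0.05,"y": 0.045,"z": 0.12,"roll": 0,"hand": 1},{"x": -0.07,"y": 0.07,"z": 0.14,"roll": 0,"hand": 1},{"x": -0.085,"y": 0.1,"z": 0.15,"roll": 0,"hand": 1},{"x": -0.1,"y": 0.13,"z": 0.15,"roll": 0,"hand": 1},{"x": -0.1,"y": 0.15,"z": 0.15,"roll": 0,"hand": 1},{"x": -0.1,"y": 0.15,"z": 0.15,"roll": 0,"hand": 1},{"x": -0.1,"y": 0.15,"z": 0.15,"roll": 0,"hand": 1}])

```text
clock: 18.03
ee_pos: [0.4276, 0.2868, 0.1828]
ee_rot: [0.0, 0.141, 0.99, -0.0]
wrist_force: [0.3, 0.1, 0.1]
finger_gap: -0.0
gripper_force: 0.0
```

```bash
python3 - <<'E'
from h import *
s=state();print(s["clock"],s["ee_pos"],np.round(s["wrist_force"],1))
p=get_image("top");g=cv2.cvtColor(p["img"],cv2.COLOR_RGB2GRAY)
for th in(50,70,90):
    v,u=np.nonzero(g[232:252,298:316]<th);print("peg",th,u.mean()+298,v.mean()+232,len(u))
P=np.array([.5248,.0682])   # handle bar direction: darkness around the pivot
for r in(.035,.05,.06,.066):
    A=np.arange(40,180,1.);z=.070+.011*r/.066
    X=np.array([pix(p,[P[0]+r*np.cos(np.radians(a)),P[1]+r*np.sin(np.radians(a)),z]) for a in A],np.float32)
    val=cv2.remap(g.astype(np.float32),X[:,:1],X[:,1:],cv2.INTER_CUBIC)[:,0];i=val.argmin();k=slice(max(0,i-12),i+13)
    w=np.clip(np.median(val)-val[k],0,None);print("bar",r,A[i],round((A[k]*w).sum()/w.sum(),1),val[i])
for k in("white_box","sanding_block","filler_tin","marker","tape_measure"):
    for d in silhouettes(p,k)[:1]:
        u,v=d["at"];print(k,round(d["conf"],2),np.round(d["at"]),np.round(world(p,u,v),3))
E
```

```text
18.0333 [0.42761319 0.28680456 0.18283172] [0.3 0.1 0.1]
peg 50 307.3333333333333 240.66666666666666 6
peg 70 307.15384615384613 240.53846153846155 13
peg 90 307.14285714285717 240.28571428571428 21
bar 0.035 73.0 73.4 77.84898
bar 0.05 74.0 73.6 77.92344
bar 0.06 73.0 73.6 58.81705
bar 0.066 73.0 73.7 33.433056
white_box 0.55 [220. 225.] [0.564 0.204 0.024]
sanding_block 0.6 [251. 274.] [0.394 0.095 0.023]
filler_tin 0.67 [342. 195.] [ 0.661 -0.226  0.048]
marker 0.55 [254. 235.] [ 0.531  0.087 -0.002]
tape_measure 0.57 [394. 280.] [ 0.368 -0.382  0.066]
```

The handle is back at 73.6°, the angle it started at, the peg stayed on the mark, and the bystanders seen have not moved. I hand it in.

```bash
python3 -c "
from bench import *
print(finish_job())"
```

```text
the job is handed in; nothing more can be done
None
```

The job is handed in: the ring's pointer lines up with the half-open mark to about 1° by camera, and the clamp handle is back tight at its stop. My first clamp swing passed over the ball without touching it, because the fingertips sit about 37 mm above the reported TCP; I corrected for that and redid it. The white box, sanding block, filler tin and tape measure checked unmoved within about 1 cm; the marker, brush, bottle and offcut got no usable end check, and the final judgement was not shown.

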